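# Check the rack guide groove with the pin gauge and hang the gauge on its peg

### The job

Check that the groove of the aluminium sample-rack guide is clear: take the blue-headed pin gauge out of its white holder, dip its pin into the groove at the green end and run it steadily and slowly, about 3 cm a second, inside the groove all the way to the orange end. Then hang the gauge by its eye on the red peg of the stand and let go, so that it hangs still. Leave the other things on the bench where they are.

Things in the scene. Friction and masses are not known exactly. Their poses are not given: they have to be found in the camera images.
- gauge: Loose pin gauge, 150 mm tall, 0.12 kg, upright in the holder. Origin: centre of its bottom tip; z up, x normal to its flat faces, y across. From the tip: steel pin, diameter 8, z 0-14 mm; steel shank 8 (x) by 16 mm (y), z 14-100; blue plastic head 8 (x) by 44 mm (y), z 100-150, with a 26 mm round through-eye, axis along x. Grip the head's straight 44 mm sides from above.
- eye (a point): Centre of the gauge's eye, 125 mm above its tip; same axes as the gauge.
- holder: White plastic block 60 x 60 x 55 mm tall, fixed to the bench, with a slot 11 mm (x) by 19 mm (y), 50 mm deep (floor 5 mm above the bench), in the middle of its top, in which the gauge stands. Origin: centre of its underside.
- rail: Fixed aluminium guide block, 60 (x) by 200 (y) by 40 mm tall; origin: centre of its underside. An open-topped groove runs along y in the middle of its top: 16 mm wide, 12 mm deep (black floor at z = 28, top faces at z = 40 mm), 160 mm long (y -80 to +80), closed by a green cap at +y and an orange cap at -y, each 20 mm long, level with the top.
- rail_green (a point): Point over the groove's middle line at the height of the guide's top (z = 40 mm), 6 mm inside the green end wall: y = +74 mm.
- rail_orange (a point): The same at the orange end: y = -74 mm.
- stand: Fixed stand: grey base 90 (x) x 70 x 12 mm, origin centre of its underside; steel post 14 mm square at x = +30, top at z = 200 mm. A red round peg, diameter 8, points to the stand's -x (towards the robot), level, axis at y = 0, z = 190 mm, from x = +23 to -40 mm; then an upturned lip ending at x = -51 mm, its top at z = 201 mm.
- peg (a point): Point on the axis of the red peg, at x = -10 mm in the stand's frame, about half-way along; its -x axis points out along the peg. A gauge hanging there has the centre of its eye 9 mm below this.
- amber: Bystander: amber jar with black cap, diameter 52, 95 mm tall, loose. Origin: centre of its underside.
- dropper: Bystander: small white dropper bottle with blue cap, diameter 28, 60 mm tall, loose. Origin: centre of its underside.
- strips: Bystander: white test-strip tube, diameter 48, 110 mm tall, loose. Origin: centre of its underside.
- cup: Bystander: small terracotta-coloured sample cup, diameter 50, 45 mm tall, loose. Origin: centre of its underside.
- tape: Bystander: yellow tape roll lying flat, diameter 80, 22 mm tall, loose. Origin: centre of its underside.
- pipette: Bystander: pipette lying flat along its x axis, 210 mm long, 26 mm wide, 28 mm tall, loose. Origin: underside of its body.
Mind the look-alikes: they are no part of the job. Of the things like the rail, leave any that is pink or purple; of the rest the smaller one is meant.

How it is judged:
On the way, in this order (a step that is already met when the one before it is completed fails the run):
1. the pin's tip is at least 4 mm deep in the groove, within 20 mm of its green end (x of gauge in the frame of rail between -0.008 and 0.008 m and z of gauge in the frame of rail between 0.02 and 0.036 m and y of gauge in the frame of rail between 0.06 and 0.085 m), for 0.1 s.
2. the tip passes, still 4 mm deep in the groove, through the stretch 15 to 40 mm from the middle on the green side (x of gauge in the frame of rail between -0.008 and 0.008 m and z of gauge in the frame of rail between 0.02 and 0.036 m and y of gauge in the frame of rail between 0.015 and 0.04 m), for 0.1 s.
3. the tip passes, still 4 mm deep in the groove, through the stretch 15 to 40 mm from the middle on the orange side (x of gauge in the frame of rail between -0.008 and 0.008 m and z of gauge in the frame of rail between 0.02 and 0.036 m and y of gauge in the frame of rail between -0.04 and -0.015 m), for 0.1 s.
4. the tip is 4 mm deep in the groove, within 20 mm of its orange end (x of gauge in the frame of rail between -0.008 and 0.008 m and z of gauge in the frame of rail between 0.02 and 0.036 m and y of gauge in the frame of rail between -0.085 and -0.06 m), for 0.1 s.
At the end, for the whole second after the job is handed in: The gauge hangs by its eye on the red peg between lip and post: eye centre up to 18 mm below the peg's axis and within 10 mm of it sideways, its face square to the peg within 0.6 rad, upright within 0.25 rad, released and at rest (x of eye in the frame of stand between -0.038 and 0.022 m and y of eye in the frame of stand between -0.01 and 0.01 m and z of eye in the frame of stand between 0.172 and 0.19 m and angle between the x axis of gauge and the x axis of stand, either way round below 0.6 rad and angle between gauge's own z axis and vertical below 0.25 rad and contact force between gauge and stand above 0.2 N and contact force between gauge and the fingers below 0.05 N and linear speed of gauge below 0.03 m/s and angular speed of gauge below 0.4 rad/s); the robot touches nothing.
It fails at once if the gauge moves faster than 0.12 m/s while its pin runs along the groove (linear speed of gauge above 0.12 m/s and x of gauge in the frame of rail between -0.008 and 0.008 m and y of gauge in the frame of rail between -0.055 and 0.055 m and z of gauge in the frame of rail below 0.036 m).
It fails at once if a bystander is moved more than 30 mm (distance of any of amber, dropper, strips, cup, tape, pipette from where it was at the start of the episode above 0.03 m).
It also fails if it takes over 56 s, if anything falls off the work surface, if the arm or the gripper's body presses on something with over 40 N, if the wrist force passes 120 N, or if a joint passes its speed limit or range.

### The arm

A 7-joint arm with a two-finger parallel gripper is mounted at the origin on the work surface. World frame = base frame: x ahead of the robot, y to its left, z up, the work surface at z = 0. Lengths are in m, angles in rad, forces in N, time in s.
With the tool pointing down it reaches from about 0.4 to 0.875 m from the base axis. Payload 6.5 kg.
Tool frame: the origin (TCP) lies at the very end of the fingers, on their centre line; the grasp point (between the pads) lies 19 mm behind it; z points along the fingers, y is the line along which they close (so a half turn about z gives the same grasp; the last joint's range is limited). The gripper opens to 88 mm and grips with 3 to 60 N. Pads are 18 mm wide; open, the fingers measure 123 mm over their backs; the gripper's body (75 mm by 187 mm) begins 45 mm behind the grasp point.
Start: joints at [1.037, 0.536, -0.004, 1.538, 0.003, 1.067, -0.071], TCP at [0.293, -0.58, 0.239] pointing down, gripper open.
Joint ranges: [-2.7, 2.7], [-0.37, 2.16], [-1.27, 1.26], [0.24, 2.4], [-1.31, 4.45], [0.19, 1.91], [-2.76, 2.76]. Speed limits (rad/s): [2.39, 2.39, 3.14, 3.14, 3.14, 3.14, 3.14].

### API

Orientations are given as a rotation vector (axis times angle).
In Python, from bench import ctrl gives the robot as it stands. The module is installed in compiled form; this text tells all that it offers.
- The arm moves only by the tool send_rows, never from a script. Its argument "steps" is a list of rows, each an object of numbers: "fingers": the opening, from -1 (shut) to 1 (fully open); "dx", "dy", "dz": the shift along the tool's x, y, z as a fraction of full scale; "roll": the turn about the tool's z as a fraction of full scale. A call has 1 to 12 rows; each row shifts and turns the commanded pose from where the row before left it, along the tool's axes as they then stand; what a row does not reach is not made up. Full scale, the value 1, is 2 cm for a shift and 0.12 rad for a turn. A row lasts 1/10 s, in which the tool goes at most 50 mm and 8.59 degrees, less where a joint would pass 70% of its speed; a pose out of reach is approached as far as the arm can. A call with a number of a shift or a turn outside -1 to 1 is refused whole. A call with a gripper value outside its range is refused whole. The fingers move at their own pace and stop on an object; the grip force is fixed at half the most. Time passes only in rows, so rows that do not move let the fingers close. It gives the time, the measured TCP pose, the force, the opening and the grip force at its end, in the units of the state.
- ctrl.get_state(): the state, without advancing time (a new reading comes with each control period).
- ctrl.snapshot(name): name is "scene" or "top" or "wrist"; returns a dict with "frame" (420x560x3 uint8, red, green, blue), "range_z" (420x560 float32, m along the optical axis (not along the pixel's ray), 0 where there is no reading), "fx", "fy", "cx", "cy" (pixels), "rvec" (rotation vector, rad) and "tvec" (3), from world to camera coordinates, as OpenCV has them. Camera axes: x right, y down, z forward; pixel columns grow to the right and rows downward; lengths in m; the calibration is good to about 2 mm. A picture is of the moment at which its call begins.
- ctrl.close_job(): hands the job in; it is judged then, once.
The state is a dict: "clock": time; "joints": joint angles; "qd": joint speeds; "tau": joint torques, N m; "tcp_pos": TCP position; "tool_rot": TCP orientation; "wrist_force": force on the tool from outside, world axes, zero at the start; "torque": the same for the moment, N m; "finger_gap": finger opening in m; "grip_force": force on a finger pad.
Only numpy, scipy, OpenCV 4.12 (cv2) and the standard library are available. Lean on these libraries where they do the work, as an engineer would, in place of code of your own. Each camera call takes 0.05 s, during which the arm holds its last target. There are 200 camera calls.

## Working session

There is one attempt and no reset: what is moved stays moved. The work goes in short steps, Python scripts to look and compute and a tool call to move; the robot and the scene stay as the last step left them, time stands still between calls to the robot, and variables do not carry over. Pictures are saved under pics/ and viewed, at most 10 in all, crops included, and the job is handed in when it is done.

Besides the shell and the picture viewer there is one more tool, called as name(argument=value, ...) on one line, values as JSON. send_rows: Moves the arm, as the interface text tells. Its arguments: {"type":"object","properties":{"steps":{"type":"array"}},"required":["steps"]}

```bash
mkdir -p pics; cat > h.py <<'E'
import numpy as np,cv2,pickle
from bench import ctrl
def snap(n,save=None):
    s=ctrl.snapshot(n); s['R']=cv2.Rodrigues(np.array(s['rvec'],float))[0]; s['t']=np.array(s['tvec'],float).ravel()
    if save: cv2.imwrite(f'pics/{save}.png',s['frame'][:,:,::-1])
    pickle.dump(s,open(f'{save or n}.pkl','wb')); return s
def load(n): return pickle.load(open(n+'.pkl','rb'))
def ray(s,u,v):
    d=s['R'].T@np.array([(u-s['cx'])/s['fx'],(v-s['cy'])/s['fy'],1]); return -s['R'].T@s['t'],d
def plane(s,u,v,z):
    o,d=ray(s,u,v); return o+d*(z-o[2])/d[2]
def cloud(s):
    v,u=np.mgrid[:420,:560]; z=s['range_z']; c=np.stack([(u-s['cx'])/s['fx']*z,(v-s['cy'])/s['fy']*z,z],-1)
    return (c-s['t'])@s['R']
def proj(s,p):
    c=s['R']@np.array(p)+s['t']; return s['fx']*c[0]/c[2]+s['cx'],s['fy']*c[1]/c[2]+s['cy']
E
python3 - <<'E'
from h import *
a=snap('scene','scene');b=snap('top','top')
for s in(a,b): print(-s['R'].T@s['t'],s['fx'])
print(ctrl.get_state())
E
```

```text
[ 1.2722973  -0.23635326  0.99655906] 402.4508269348471
[0.33987116 0.02192232 1.69607414] 452.68639745090206
{'clock': 0.1, 'joints': array([ 1.03684281,  0.53707395, -0.00445273,  1.53876861,  0.00259244,
        1.06728039, -0.07119066]), 'qd': array([-0.0007395 , -0.00116105,  0.00157005, -0.00311396, -0.00228678,
       -0.00094865, -0.00215392]), 'tau': array([ 3.27912341e-03, -5.72078025e+01,  9.94265042e-01, -2.52226549e+01,
       -5.61074610e-02,  1.34626898e-02,  5.62538628e-05]), 'tcp_pos': array([ 0.2928249 , -0.5796911 ,  0.23793943]), 'tool_rot': array([-3.05461375e+00, -7.27864634e-01,  7.05053770e-04]), 'wrist_force': array([ 0.3196374 ,  0.80911555, -0.26588582]), 'torque': array([-0.02642749, -0.01486091,  0.00196823]), 'grip_force': 0.0, 'finger_gap': 0.0882346783555547}
```

View pics/scene.png

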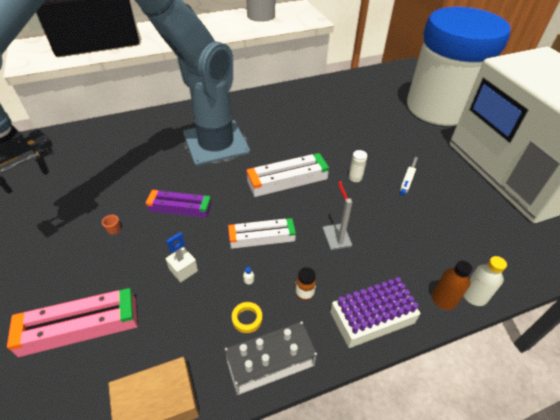

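View pics/top.png

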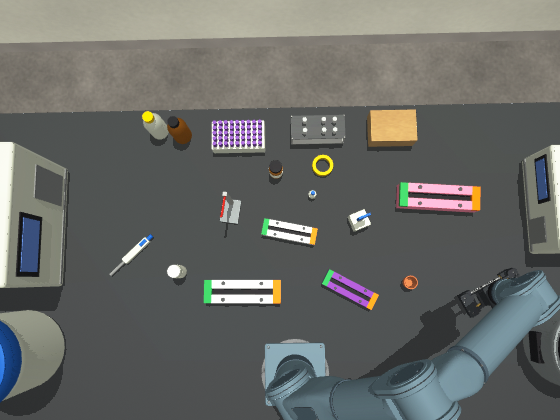

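Scene view: candidates for the rail are the pink one (70,320), the purple one (178,203), a large white one (288,173) and a small white one (262,232). By the description it is the small white one, top view (290,232). There is only one blue-headed gauge, in the holder at scene (180,255) / top (362,218), and one stand with a red peg at scene (345,200) / top (224,205).

```bash
python3 - <<'E'
from h import *
def masks(s):
    h=cv2.cvtColor(s['frame'],cv2.COLOR_RGB2HSV); H,S,V=[h[...,i].astype(int) for i in range(3)]
    return dict(green=(H>50)&(H<80)&(S>120)&(V>60),orange=(H>8)&(H<20)&(S>180)&(V>150),blue=(H>98)&(H<118)&(S>150)&(V>50),red=((H<5)|(H>174))&(S>150)&(V>80))
Z=dict(green=.04,orange=.04,blue=.13,red=.19)
for n in('scene','top'):
    s=load(n);C=cloud(s)
    for k,m in masks(s).items():
        N,L,st,c=cv2.connectedComponentsWithStats(m.astype('uint8'))
        for i in range(1,N):
            if st[i,4]<12: continue
            P=C[(L==i)]; P=P[P[:,2]>-.5]
            if not .3<np.median(P[:,0])<1: continue
            rect=cv2.minAreaRect(np.argwhere(L==i)[:,::-1].astype('float32'))
            print(n,k,c[i].round(1),st[i,4],'plane',plane(s,*c[i],Z[k])[:2].round(4),'cloud med',np.median(P,0).round(3),'lo',np.percentile(P,3,0).round(3),'hi',np.percentile(P,97,0).round(3))
s=load('scene');c1=cv2.resize(s['frame'][210:290,140:240],None,fx=4,fy=4,interpolation=2);c2=cv2.resize(s['frame'][170:250,290:390],None,fx=4,fy=4,interpolation=2)
cv2.imwrite('pics/crop1.png',np.hstack([c1,c2])[:,:,::-1])
E
```

```text
scene green [204.9 202.9] 105 plane [ 0.3472 -0.1241] cloud med [ 0.346 -0.124  0.039] lo [ 0.315 -0.142  0.031] hi [ 0.374 -0.104  0.043]
scene green [290.8 226. ] 103 plane [0.5358 0.1022] cloud med [0.533 0.103 0.039] lo [ 0.471  0.091 -0.   ] hi [0.563 0.124 0.042]
scene green [125.5 304.2] 369 plane [ 0.6354 -0.4102] cloud med [ 0.646 -0.407  0.057] lo [ 0.6   -0.422  0.046] hi [ 0.687 -0.393  0.061]
scene orange [253.4 177.6] 149 plane [0.2868 0.0633] cloud med [0.301 0.06  0.054] lo [0.231 0.049 0.017] hi [0.339 0.072 0.057]
scene orange [110.7 222.6] 124 plane [ 0.3288 -0.4198] cloud med [ 0.31  -0.422  0.032] lo [ 0.302 -0.438  0.01 ] hi [ 0.349 -0.403  0.046]
scene orange [231.6 232.9] 101 plane [ 0.4989 -0.0782] cloud med [ 0.495 -0.077  0.039] lo [ 0.441 -0.088 -0.002] hi [ 0.525 -0.067  0.043]
scene orange [461.  279.9] 17 plane [0.8829 0.4741] cloud med [0.916 0.415 0.121] lo [0.912 0.408 0.118] hi [0.92  0.422 0.125]
scene orange [306.7 286.2] 21 plane [0.7517 0.0615] cloud med [0.767 0.053 0.068] lo [0.761 0.041 0.063] hi [0.77  0.066 0.071]
scene orange [ 15.1 330.9]
[... 1371 characters left out ...]
 0.057] lo [ 0.582 -0.705 -0.   ] hi [ 0.665 -0.65   0.064]
top blue [312.5 192.5] 12 plane [ 0.6402 -0.0681] cloud med [ 0.654 -0.072  0.06 ] lo [ 0.648 -0.078  0.054] hi [ 0.66  -0.066  0.065]
top blue [363.2 216.4] 34 plane [ 0.5527 -0.2423] cloud med [ 0.55  -0.238  0.154] lo [ 0.542 -0.259  0.121] hi [ 0.558 -0.222  0.16 ]
top blue [149.5 236.9] 23 plane [0.4927 0.5042] cloud med [0.503 0.538 0.016] lo [0.496 0.53  0.013] hi [0.512 0.549 0.024]
top blue [142.2 242.2] 22 plane [0.4743 0.5294] cloud med [0.484 0.563 0.029] lo [0.473 0.552 0.021] hi [0.493 0.574 0.035]
top red [222.7 205.7] 41 plane [0.5889 0.2394] cloud med [0.588 0.238 0.193] lo [0.553 0.232 0.187] hi [0.62  0.246 0.202]
```

View pics/crop1.png

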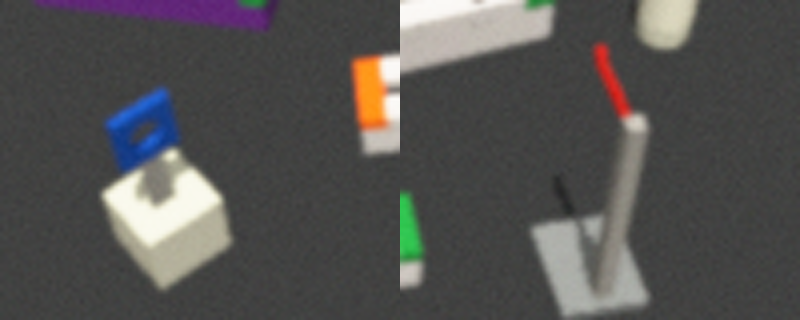

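The left crop shows the blue square-eyed head in the white holder, and the right crop shows the red peg running out from the post towards the robot. Now I'll measure the yaws and plan the first reach.

```bash
cat >> h.py <<'E'
from scipy.spatial.transform import Rotation as Ro
def plan(p,yaw=None,st=None):
    "prints translation in units (2cm) in current tool axes, and roll units (.12rad) to bring tool x axis to yaw (mod pi)"
    st=st or ctrl.get_state(); R=Ro.from_rotvec(st['tool_rot']).as_matrix(); d=R.T@(np.array(p)-st['tcp_pos'])
    cur=np.arctan2(R[1,0],R[0,0]); print('tcp',st['tcp_pos'].round(4),'yaw',cur.round(4),'tilt',np.degrees(np.arccos(-R[2,2])).round(2),'J7',st['joints'][6].round(2),'clk',st['clock'],'F',st['wrist_force'].round(1),'gap',st['finger_gap'].round(4))
    print('units d',(d/.02).round(3))
    if yaw is not None:
        e=-(yaw-cur); e=(e+np.pi/2)%np.pi-np.pi/2; print('roll units',(e/.12).round(3))
def hsvmask(s,k):
    h=cv2.cvtColor(s['frame'],cv2.COLOR_RGB2HSV); H,S,V=[h[...,i].astype(int) for i in range(3)]
    return dict(green=(H>50)&(H<80)&(S>120)&(V>60),orange=(H>8)&(H<20)&(S>180)&(V>150),blue=(H>98)&(H<118)&(S>150)&(V>50),red=((H<5)|(H>174))&(S>150)&(V>80))[k]
def axis2(P):
    c=np.median(P,0); u,s,v=np.linalg.svd((P-P.mean(0))[:,:2]); return c,np.arctan2(v[0,1],v[0,0]),s/np.sqrt(len(P))
E
python3 - <<'E'
from h import *
for n in('scene','top'):
    s=load(n);C=cloud(s)
    P=C[hsvmask(s,'blue')];P=P[(P[:,2]>.11)&(abs(P[:,0]-.55)<.05)&(abs(P[:,1]+.24)<.05)];print(n,'gauge',axis2(P),len(P),P.mean(0))
    P=C[hsvmask(s,'red')];P=P[(P[:,2]>.17)&(P[:,2]<.21)];print(n,'peg',axis2(P),P.mean(0),P[P[:,0].argsort()][[0,3,-3,-1]])
plan([.55,-.243,.30],None)
E
```

```text
scene gauge (array([ 0.55431863, -0.24581603,  0.14071686]), np.float64(1.9409402726559866), array([0.0137082 , 0.00270515])) 181 [ 0.5548531  -0.24552943  0.13629389]
scene peg (array([0.576742  , 0.23682764, 0.19308368]), np.float64(-0.17106332442726493), array([0.01837518, 0.00226195])) [0.57875137 0.23687784 0.19311808] [[0.55097274 0.2423705  0.20001179]
 [0.55370319 0.24114801 0.19888718]
 [0.6075164  0.23102047 0.18848124]
 [0.61480573 0.22918328 0.19617575]]
top gauge (array([ 0.55031903, -0.23835647,  0.153639  ]), np.float64(-1.2003164880113628), array([0.01327084, 0.00210479])) 34 [ 0.54995537 -0.2389044   0.14986916]
top peg (array([0.58753963, 0.23838126, 0.19327776]), np.float64(2.9825241514524463), array([0.02191049, 0.00212661])) [0.58833515 0.23889431 0.19362917] [[0.55207708 0.24658702 0.20170392]
 [0.55599662 0.24716171 0.19793923]
 [0.6189985  0.23196756 0.18688631]
 [0.62123635 0.23441819 0.1936506 ]]Traceback (most recent call last):
  File "<stdin>", line 6, in <module>
  File "h.py", line 21, in plan
    cur=np.arctan2(R[1,0],R[0,0]); print('tcp',st['tcp_pos'].round(4),'yaw',cur.round(4),'tilt',np.degrees(np.arccos(-R[2,2])).round(2),'J7',st['joints'][6].round(2),'clk',st['clock'],'F',st['wrist_force'].round(1),'gap',st['finger_gap'].round(4))
                                                                                                                                                                                                                             ^^^^^^^^^^^^^^^^^^^^^^
AttributeError: 'float' object has no attribute 'round'
```

```bash
sed -i "s/st\['finger_gap'\].round(4)/round(st['finger_gap'],4)/" h.py
```

send_rows(steps=[{"fingers": 1, "dx": 0.8, "dy": -0.39, "dz": -0.25}, {"fingers": 1, "dx": 0.8, "dy": -0.39, "dz": -0.25}, {"fingers": 1, "dx": 0.8, "dy": -0.39, "dz": -0.25}, {"fingers": 1, "dx": 0.8, "dy": -0.39, "dz": -0.25}, {"fingers": 1, "dx": 0.8, "dy": -0.39, "dz": -0.25}, {"fingers": 1, "dx": 0.8, "dy": -0.39, "dz": -0.25}, {"fingers": 1, "dx": 0.8, "dy": -0.39, "dz": -0.25}, {"fingers": 1, "dx": 0.8, "dy": -0.39, "dz": -0.25}, {"fingers": 1, "dx": 0.8, "dy": -0.39, "dz": -0.25}, {"fingers": 1, "dx": 0.8, "dy": -0.39, "dz": -0.25}, {"fingers": 1, "dx": 0.8, "dy": -0.39, "dz": -0.25}, {"fingers": 1, "dx": 0.8, "dy": -0.39, "dz": -0.25}])

```text
invalid input
```

send_rows(steps=[{"fingers": 1, "dx": 0.8, "dy": -0.39}, {"fingers": 1, "dx": 0.8, "dy": -0.39}, {"fingers": 1, "dx": 0.8, "dy": -0.39}, {"fingers": 1, "dx": 0.8, "dy": -0.39}, {"fingers": 1, "dx": 0.8, "dy": -0.39}, {"fingers": 1, "dx": 0.8, "dy": -0.39}, {"fingers": 1, "dx": 0.8, "dy": -0.39}, {"fingers": 1, "dx": 0.8, "dy": -0.39}, {"fingers": 1, "dx": 0.8, "dy": -0.39}, {"fingers": 1, "dx": 0.8, "dy": -0.39}, {"fingers": 1, "roll": 0.8}, {"fingers": 1}])

```text
invalid input
```

```bash
python3 - <<'E'
from h import *
s=snap('wrist','wrist1');C=cloud(s);print(-s['R'].T@s['t'],s['fx'])
P=C[hsvmask(s,'blue')];P=P[(P[:,2]>.10)];print(len(P))
if len(P)>20:
    print(axis2(P)); T=P[P[:,2]>.147];print('top',len(T),axis2(T) if len(T)>9 else 0, T.min(0),T.max(0))
W=C[(C[:,:,2]>.045)&(C[:,:,2]<.062)&(abs(C[:,:,0]-.55)<.1)&(abs(C[:,:,1]+.24)<.1)]
if len(W): r=cv2.minAreaRect(W[:,:2].astype('float32')*1000);print('holder',r,len(W))
plan([.55,-.242,.30],.37)
E
```

```text
[ 0.35334202 -0.54882786  0.38312076] 308.6330045396685
0
tcp [ 0.2929 -0.5798  0.2381] yaw 0.4678 tilt 0.07 J7 -0.07 clk 0.15 F [-0.3 -0.3  0.4] gap 0.088
units d [19.091 -9.28  -3.087]
roll units 0.815
```

View pics/wrist1.png

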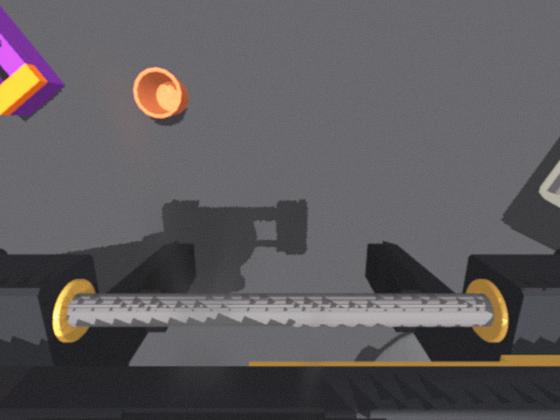

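The moves were refused, so this wrist view is from the start pose. It shows the cup (160,92) and the fingers at the bottom. I'll resend with every key in each row.

send_rows(steps=[{"fingers": 1, "dx": 0.8, "dy": -0.39, "dz": -0.25, "roll": 0}, {"fingers": 1, "dx": 0.8, "dy": -0.39, "dz": -0.25, "roll": 0}, {"fingers": 1, "dx": 0.8, "dy": -0.39, "dz": -0.25, "roll": 0}, {"fingers": 1, "dx": 0.8, "dy": -0.39, "dz": -0.25, "roll": 0}, {"fingers": 1, "dx": 0.8, "dy": -0.39, "dz": -0.25, "roll": 0}, {"fingers": 1, "dx": 0.8, "dy": -0.39, "dz": -0.25, "roll": 0}, {"fingers": 1, "dx": 0.8, "dy": -0.39, "dz": -0.25, "roll": 0}, {"fingers": 1, "dx": 0.8, "dy": -0.39, "dz": -0.25, "roll": 0}, {"fingers": 1, "dx": 0.8, "dy": -0.39, "dz": -0.25, "roll": 0}, {"fingers": 1, "dx": 0.8, "dy": -0.39, "dz": -0.25, "roll": 0}, {"fingers": 1, "dx": 0.8, "dy": -0.39, "dz": -0.25, "roll": 0}, {"fingers": 1, "dx": 0.8, "dy": -0.39, "dz": -0.25, "roll": 0}])

```text
clock: 1.35
tcp_pos: [0.4232, -0.4084, 0.2993]
tool_rot: [3.056, 0.729, 0.0]
wrist_force: [0.8, -0.1, 0.6]
finger_gap: 0.0884
grip_force: 0.0
```

send_rows(steps=[{"fingers": 1, "dx": 0.85, "dy": -0.66, "dz": 0, "roll": 0}, {"fingers": 1, "dx": 0.85, "dy": -0.66, "dz": 0, "roll": 0}, {"fingers": 1, "dx": 0.85, "dy": -0.66, "dz": 0, "roll": 0}, {"fingers": 1, "dx": 0.85, "dy": -0.66, "dz": 0, "roll": 0}, {"fingers": 1, "dx": 0.85, "dy": -0.66, "dz": 0, "roll": 0}, {"fingers": 1, "dx": 0.85, "dy": -0.66, "dz": 0, "roll": 0}, {"fingers": 1, "dx": 0.85, "dy": -0.66, "dz": 0, "roll": 0}, {"fingers": 1, "dx": 0, "dy": 0, "dz": 0, "roll": 0.8}, {"fingers": 1, "dx": 0, "dy": 0, "dz": 0, "roll": 0}])

```text
clock: 2.25
tcp_pos: [0.4874, -0.2724, 0.2991]
tool_rot: [3.087, 0.582, 0.0]
wrist_force: [-0.4, -0.2, -0.1]
finger_gap: 0.0883
grip_force: 0.0
```

```bash
cat > m.py <<'E'
from h import *
import sys
s=snap('wrist',sys.argv[1]);C=cloud(s);print(-s['R'].T@s['t'])
P=C[hsvmask(s,'blue')];P=P[(P[:,2]>.10)];print(len(P))
if len(P)>20:
    print(axis2(P)); T=P[P[:,2]>.147];print('top',len(T),axis2(T) if len(T)>9 else 0, cv2.minAreaRect(T[:,:2].astype('float32')*1000))
W=C[(C[:,:,2]>.045)&(C[:,:,2]<.062)&(abs(C[:,:,0]-.55)<.1)&(abs(C[:,:,1]+.24)<.1)]
if len(W): r=cv2.minAreaRect(W[:,:2].astype('float32')*1000);print('holder',r,len(W))
plan([.55,-.242,.30],.37)
E
python3 m.py wrist2
```

```text
[ 0.55031935 -0.24715001  0.44431069]
310
(array([ 0.55049903, -0.2435871 ,  0.15407046]), np.float64(-1.2102233226008527), array([0.01197213, 0.00169831]))
top 310 (array([ 0.55049903, -0.2435871 ,  0.15407046]), np.float64(-1.2102233226008527), array([0.01197213, 0.00169831])) ((550.911376953125, -244.84730529785156), (6.122876167297363, 41.75762176513672), 21.3342342376709)
holder ((551.6695556640625, -245.41897583007812), (58.8863525390625, 60.04808807373047), 21.206920623779297) 2055
tcp [ 0.487  -0.2732  0.2991] yaw 0.3744 tilt 0.03 J7 -0.8 clk 2.3 F [ 0.3  0.6 -0.6] gap 0.0878
units d [ 3.502 -0.298 -0.047]
roll units 0.037
```

View pics/wrist2.png

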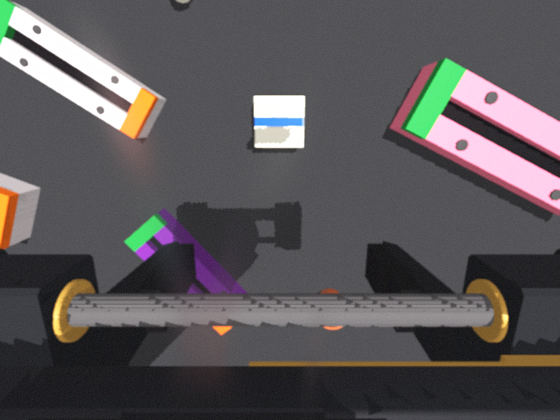

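Straight down, the blue head's top is at (279,122) in the white holder, square with the tool. It stands at z = 0.154, which agrees with the text's 0.155, and its centre is at (0.551, -0.245).

send_rows(steps=[{"fingers": 1, "dx": 0.87, "dy": -0.04, "dz": 0, "roll": 0}, {"fingers": 1, "dx": 0.87, "dy": -0.04, "dz": 0, "roll": 0}, {"fingers": 1, "dx": 0.87, "dy": -0.04, "dz": 0, "roll": 0}, {"fingers": 1, "dx": 0.87, "dy": -0.02, "dz": 0, "roll": 0}, {"fingers": 1, "dx": 0, "dy": 0, "dz": 1, "roll": 0}, {"fingers": 1, "dx": 0, "dy": 0, "dz": 1, "roll": 0}, {"fingers": 1, "dx": 0, "dy": 0, "dz": 1, "roll": 0}, {"fingers": 1, "dx": 0, "dy": 0, "dz": 1, "roll": 0}, {"fingers": 1, "dx": 0, "dy": 0, "dz": 1, "roll": 0}, {"fingers": 1, "dx": 0, "dy": 0, "dz": 0, "roll": 0}])

```text
clock: 3.3
tcp_pos: [0.5501, -0.2444, 0.1958]
tool_rot: [-3.084, -0.582, 0.006]
wrist_force: [-0.4, -0.7, 0.1]
finger_gap: 0.0879
grip_force: 0.0
```

```bash
python3 - <<'E'
from h import *
plan([.551,-.245,.111],.372)
E
```

```text
tcp [ 0.5501 -0.2444  0.1958] yaw 0.3734 tilt 0.3 J7 -0.92 clk 3.3 F [-0.4 -0.7  0.1] gap 0.0879
units d [0.046 0.062 4.239]
roll units 0.011
```

send_rows(steps=[{"fingers": 1, "dx": 0.03, "dy": 0.04, "dz": 0.8, "roll": 0}, {"fingers": 1, "dx": 0, "dy": 0, "dz": 0.8, "roll": 0}, {"fingers": 1, "dx": 0, "dy": 0, "dz": 0.8, "roll": 0}, {"fingers": 1, "dx": 0, "dy": 0, "dz": 0.8, "roll": 0}, {"fingers": 1, "dx": 0, "dy": 0, "dz": 0.8, "roll": 0}, {"fingers": 0, "dx": 0, "dy": 0, "dz": 0, "roll": 0}, {"fingers": -1, "dx": 0, "dy": 0, "dz": 0, "roll": 0}, {"fingers": -1, "dx": 0, "dy": 0, "dz": 0, "roll": 0}, {"fingers": -1, "dx": 0, "dy": 0, "dz": 0, "roll": 0}, {"fingers": -1, "dx": 0, "dy": 0, "dz": 0, "roll": 0}, {"fingers": -1, "dx": 0, "dy": 0, "dz": 0, "roll": 0}])

```text
clock: 4.4
tcp_pos: [0.5517, -0.2466, 0.1191]
tool_rot: [3.087, 0.581, 0.001]
wrist_force: [-0.4, -0.3, 2.8]
finger_gap: 0.0436
grip_force: 30.0
```

send_rows(steps=[{"fingers": -1, "dx": 0, "dy": 0, "dz": -0.5, "roll": 0}, {"fingers": -1, "dx": 0, "dy": 0, "dz": -0.5, "roll": 0}, {"fingers": -1, "dx": 0, "dy": 0, "dz": -0.5, "roll": 0}, {"fingers": -1, "dx": 0, "dy": 0, "dz": -0.5, "roll": 0}, {"fingers": -1, "dx": 0, "dy": 0, "dz": -0.5, "roll": 0}, {"fingers": -1, "dx": 0, "dy": 0, "dz": -0.5, "roll": 0}, {"fingers": -1, "dx": 0, "dy": 0, "dz": -0.5, "roll": 0}, {"fingers": -1, "dx": 0, "dy": 0, "dz": -0.5, "roll": 0}, {"fingers": -1, "dx": 0, "dy": 0, "dz": -0.5, "roll": 0}, {"fingers": -1, "dx": 0, "dy": 0, "dz": -0.5, "roll": 0}, {"fingers": -1, "dx": 0, "dy": 0, "dz": 0, "roll": 0}])

```text
clock: 5.5
tcp_pos: [0.5524, -0.2469, 0.2204]
tool_rot: [3.086, 0.58, 0.004]
wrist_force: [0.1, -0.1, -0.6]
finger_gap: 0.0434
grip_force: 30.0
```

```bash
python3 - <<'E'
from h import *
for n in('scene','top'):
    C=cloud(load(n)); m=(C[...,2]>.033)&(C[...,2]<.046)&(np.hypot(C[...,0]-.517,C[...,1]-.014)<.13)
    m=cv2.morphologyEx(m.astype('uint8'),cv2.MORPH_OPEN,np.ones((2,2)))>0
    P=C[m]; r=cv2.minAreaRect(P[:,:2].astype('float32')*1000); print(n,len(P),'z',np.median(P[:,2]),r,axis2(P)[1])
    for k in('green','orange'):
        mm=hsvmask(load(n),k); Q=C[mm&m]; 
        if len(Q)>5: print(k,len(Q),cv2.minAreaRect(Q[:,:2].astype('float32')*1000))
C=cloud(load('top'));s=load('top');h=cv2.cvtColor(s['frame'],cv2.COLOR_RGB2HSV)
# orange cap in top view, looser
m=(h[...,0]<25)&(h[...,1]>120)&(np.hypot(C[...,0]-.5,C[...,1]+.075)<.05)&(C[...,2]>.025);Q=C[m];print('top orange',len(Q),cv2.minAreaRect(Q[:,:2].astype('float32')*1000))
# groove floor: dark pixels inside
for n in('scene','top'):
    s=load(n);C=cloud(s);g=s['frame'].max(2)
    m=(g<90)&(C[...,2]>.015)&(C[...,2]<.05)&(np.hypot(C[...,0]-.517,C[...,1]-.014)<.07);Q=C[m];print('floor',n,len(Q),np.median(Q,0),axis2(Q)[1],cv2.minAreaRect(Q[:,:2].astype('float32')*1000))
s=snap('scene','scene2');c=s['frame'][170:310,100:300];cv2.imwrite('pics/crop2.png',cv2.resize(c,None,fx=3.5,fy=3.5,interpolation=2)[:,:,::-1])
w=snap('wrist','w3'); plan([.5,0,.2])
E
```

```text
scene 892 z 0.03835205146687002 ((876.2647705078125, -53.25727844238281), (208.25831604003906, 849.4337158203125), 78.42485046386719) -0.8492575234076647
green 91 ((525.1976928710938, 105.94171905517578), (23.163175582885742, 81.5997543334961), 71.12847900390625)
orange 67 ((498.21075439453125, -74.67190551757812), (14.258010864257812, 58.065528869628906), 78.02860260009766)
top 597 z 0.038979389794727544 ((443.1656188964844, 25.83953094482422), (201.14796447753906, 200.8042449951172), 78.41194915771484) -1.7821743770520762
green 53 ((531.1759033203125, 102.53173828125), (15.413506507873535, 54.311553955078125), 78.74598693847656)
orange 7 ((495.5427551269531, -71.43429565429688), (18.779407501220703, 56.38456726074219), 77.44884490966797)
top orange 90 ((496.3929443359375, -71.41234588623047), (20.325834274291992, 59.120277404785156), 78.640380859375)
floor scene 0 [nan nan nan] 0.0 ((0.0, 0.0), (0.0, 0.0), 0.0)
floor top 127 [0.5166196  0.01261308 0.02816967] 1.3645016779492247 ((516.599365234375, 14.165664672851562), (139.5675506591797, 13.205845832824707), 78.44330596923828)
tcp [ 0.5515 -0.2465  0.2188] yaw 0.3718 tilt 0.01 J7 -0.91 clk 5.6 F [ 0.   0.1 -1.5] gap 0.0438
units d [  2.081 -12.42    0.937]
  return _methods._mean(a, axis=axis, dtype=dtype,
  ret = um.true_divide(
h.py:29: RuntimeWarning: Mean of empty slice.
  c=np.median(P,0); u,s,v=np.linalg.svd((P-P.mean(0))[:,:2]); return c,np.arctan2(v[0,1],v[0,0]),s/np.sqrt(len(P))
```

View pics/crop2.png

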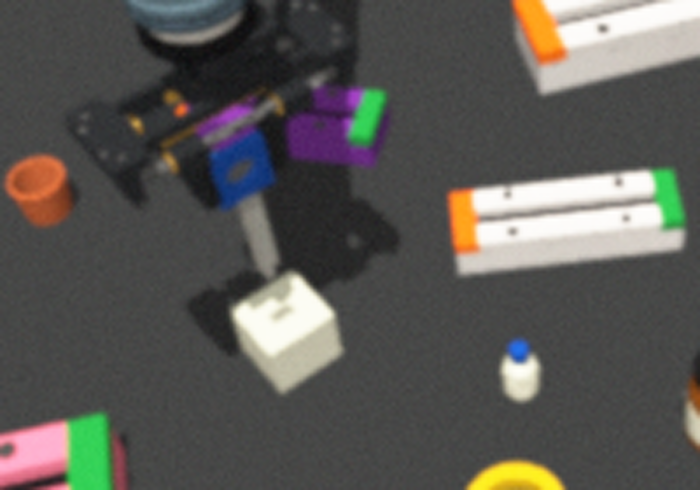

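The gauge hangs in the fingers clear of the holder, head at (240,170) in the crop and tip at (268,268). The target rail is at (565,220), orange end on the left and green on the right. I'll turn square to the rail and go to a viewing pose.

send_rows(steps=[{"fingers": -1, "dx": 0, "dy": 0, "dz": -0.2, "roll": 0.8}, {"fingers": -1, "dx": 0, "dy": 0, "dz": -0.2, "roll": 0.8}, {"fingers": -1, "dx": 0, "dy": 0, "dz": -0.2, "roll": 0.8}, {"fingers": -1, "dx": 0, "dy": 0, "dz": -0.2, "roll": 0.8}, {"fingers": -1, "dx": 0, "dy": 0, "dz": -0.2, "roll": 0.8}, {"fingers": -1, "dx": 0, "dy": 0, "dz": 0, "roll": 0.8}, {"fingers": -1, "dx": 0, "dy": 0, "dz": 0, "roll": 0}])

```text
clock: 6.3
tcp_pos: [0.5512, -0.2463, 0.2381]
tool_rot: [-3.125, 0.321, 0.002]
wrist_force: [-0.1, -0.1, -0.9]
finger_gap: 0.0438
grip_force: 30.0
```

send_rows(steps=[{"fingers": -1, "dx": -0.74, "dy": -0.9, "dz": 0, "roll": 0}, {"fingers": -1, "dx": -0.74, "dy": -0.9, "dz": 0, "roll": 0}, {"fingers": -1, "dx": -0.74, "dy": -0.9, "dz": 0, "roll": 0}, {"fingers": -1, "dx": -0.74, "dy": -0.9, "dz": 0, "roll": 0}, {"fingers": -1, "dx": -0.74, "dy": -0.9, "dz": 0, "roll": 0}, {"fingers": -1, "dx": -0.74, "dy": -0.9, "dz": 0, "roll": 0}, {"fingers": -1, "dx": -0.74, "dy": -0.9, "dz": 0, "roll": 0}, {"fingers": -1, "dx": -0.74, "dy": -0.9, "dz": 0, "roll": 0}, {"fingers": -1, "dx": -0.74, "dy": -0.9, "dz": 0, "roll": 0}, {"fingers": -1, "dx": -0.74, "dy": -0.9, "dz": 0, "roll": 0}, {"fingers": -1, "dx": -0.74, "dy": -0.9, "dz": 0, "roll": 0}, {"fingers": -1, "dx": 0, "dy": 0, "dz": 0, "roll": 0}])

```text
clock: 7.5
tcp_pos: [0.4307, -0.0172, 0.2383]
tool_rot: [-3.126, 0.31, 0.003]
wrist_force: [-0.4, -0.1, -2.4]
finger_gap: 0.0436
grip_force: 30.0
```

```bash
python3 - <<'E'
from h import *
s=snap('wrist','w4');snap('scene','scene4');snap('top','top4')
C=cloud(s);d=np.hypot(C[...,0]-.517,C[...,1]-.014)
for k in('green','orange'):
    Q=C[hsvmask(s,k)&(d<.13)&(C[...,2]>.034)&(C[...,2]<.046)]
    if len(Q)>9: print(k,len(Q),np.median(Q[:,2]),cv2.minAreaRect(Q[:,:2].astype('float32')*1000))
g=s['frame'].max(2)
Q=C[(g<90)&(C[...,2]>.02)&(C[...,2]<.034)&(d<.07)];print('floor',len(Q),np.median(Q,0) if len(Q) else 0,cv2.minAreaRect(Q[:,:2].astype('float32')*1000) if len(Q) else 0)
plan([.5314,.0866,.25],-.2025)
print(-s['R'].T@s['t'])
E
```

```text
green 1060 0.03921826030535553 ((532.6834106445312, 100.81619262695312), (20.69308090209961, 59.466026306152344), 78.09876251220703)
orange 995 0.039076386720913195 ((495.9749450683594, -75.35055541992188), (19.955801010131836, 58.76028060913086), 78.24402618408203)
floor 1657 [0.51491316 0.01391382 0.02778673] ((514.7913818359375, 14.441509246826172), (139.82659912109375, 13.795793533325195), 78.63156127929688)
tcp [ 0.4324 -0.0203  0.2386] yaw -0.2032 tilt 0.02 J7 -1.86 clk 7.65 F [ 0.1 -0.5 -0.8] gap 0.0435
units d [ 3.768 -6.232 -0.571]
roll units -0.006
[ 0.49729214 -0.03013847  0.38341996]
```

View pics/w4.png

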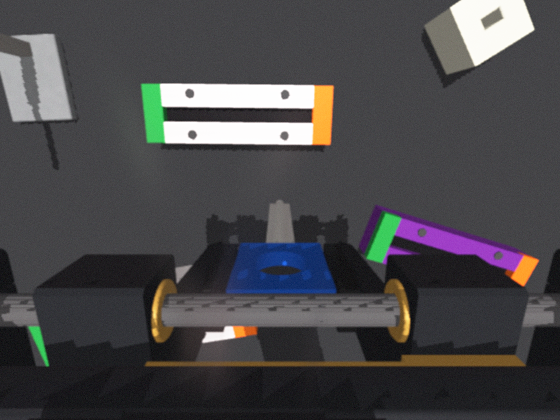

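The wrist view shows the rail square to the tool: groove (240,113), green cap (152,113), orange cap (322,113). The gauge tip is at about (280,202). Next I'll check the tip offset in the hand.

```bash
python3 - <<'E'
from h import *
st=ctrl.get_state();R=Ro.from_rotvec(st['tool_rot']).as_matrix()
for n in('w4','scene4','top4'):
    s=load(n);C=cloud(s);L=(C-st['tcp_pos'])@R
    m=(abs(L[...,0])<.025)&(abs(L[...,1])<.02)&(L[...,2]>.01)&(L[...,2]<.14)&(s['range_z']>0)
    Q=L[m]
    if len(Q): 
        print(n,len(Q),'zmax',np.percentile(Q[:,2],[90,98,100]).round(4))
        for a,b in((.01,.04),(.04,.07),(.07,.1),(.1,.13)):
            q=Q[(Q[:,2]>a)&(Q[:,2]<b)]; 
            if len(q)>3: print(a,len(q),np.median(q,0).round(4),q[:,1].min().round(4),q[:,1].max().round(4))
    b=hsvmask(s,'blue');q=L[b&(np.abs(L).max(2)<.06)]
    if len(q)>9: print('blue',np.percentile(q,[2,50,98],axis=0).round(4).tolist())
plan([.5292,.0821,.20],-.2025)
E
```

```text
w4 1206 zmax [0.0877 0.1028 0.1154]
0.01 631 [ 0.0014 -0.0027  0.0193] -0.02 0.0189
0.04 315 [ 0.0014 -0.0034  0.0535] -0.0115 0.0045
0.07 218 [ 0.0013 -0.0034  0.0834] -0.0117 0.0042
0.1 42 [ 0.0011 -0.0039  0.1049] -0.0117 0.004
blue [[-0.0054, -0.0238, -0.0353], [0.0014, -0.0027, -0.0175], [0.0021, 0.0181, 0.013]]
scene4 145 zmax [0.0952 0.1117 0.1138]
0.01 56 [ 0.0034 -0.0023  0.0213] -0.02 0.0173
0.04 39 [ 0.0033 -0.0034  0.0542] -0.01 0.0047
0.07 40 [ 0.0037 -0.0025  0.0845] -0.0112 0.0043
0.1 10 [ 0.0023 -0.0038  0.1078] -0.0074 -0.0008
blue [[-0.0049, -0.0242, -0.0376], [0.003, -0.0004, -0.019], [0.0092, 0.0207, 0.0113]]
tcp [ 0.4324 -0.0203  0.2386] yaw -0.2032 tilt 0.02 J7 -1.86 clk 7.65 F [ 0.1 -0.5 -0.8] gap 0.0435
units d [ 3.706 -5.991  1.929]
roll units -0.006
```

send_rows(steps=[{"fingers": -1, "dx": 0.54, "dy": -0.83, "dz": 0.4, "roll": 0}, {"fingers": -1, "dx": 0.54, "dy": -0.83, "dz": 0.4, "roll": 0}, {"fingers": -1, "dx": 0.54, "dy": -0.83, "dz": 0.4, "roll": 0}, {"fingers": -1, "dx": 0.54, "dy": -0.83, "dz": 0.4, "roll": 0}, {"fingers": -1, "dx": 0.54, "dy": -0.83, "dz": 0.4, "roll": 0}, {"fingers": -1, "dx": 0.54, "dy": -0.83, "dz": 0.4, "roll": 0}, {"fingers": -1, "dx": 0.54, "dy": -0.83, "dz": 0.4, "roll": 0}, {"fingers": -1, "dx": 0, "dy": 0, "dz": 0, "roll": 0}, {"fingers": -1, "dx": 0, "dy": 0, "dz": 0, "roll": 0}])

```text
clock: 8.55
tcp_pos: [0.5297, 0.0777, 0.1822]
tool_rot: [3.124, -0.321, -0.002]
wrist_force: [0.2, -0.2, -0.5]
finger_gap: 0.0434
grip_force: 30.0
```

```bash
python3 - <<'E'
from h import *
s=snap('wrist','w5');a=snap('scene','scene5')
ps=[]
for i in range(5): st=ctrl.get_state();ps.append(st['tcp_pos'])
print(np.array(ps).std(0))
plan([.529,.0822,.1455],-.204)
R=Ro.from_rotvec(st['tool_rot']).as_matrix();tip=st['tcp_pos']+R@[-.0025,-.0033,.1145];print('tip',tip)
yd=np.array([np.cos(np.radians(78.3)),np.sin(np.radians(78.3))]);xd=np.array([yd[1],-yd[0]]);e=tip[:2]-[.5148,.0137];print('rail x,y',e@xd,e@yd)
c1=cv2.resize(s['frame'][60:260,180:380],(400,400),interpolation=2)
u,v=map(int,proj(a,tip));print(u,v);c2=cv2.resize(a['frame'][v-50:v+50,u-50:u+50],(400,400),interpolation=2)
cv2.imwrite('pics/crop5.png',np.hstack([c1,c2])[:,:,::-1])
E
```

```text
[0. 0. 0.]
tcp [0.5296 0.0773 0.1828] yaw -0.2055 tilt 0.05 J7 -2.08 clk 8.65 F [ 0.1 -0.5 -2. ] gap 0.0441
units d [-0.077 -0.234  1.865]
roll units -0.013
tip [0.52775776 0.08098122 0.0682993 ]
rail x,y -0.0009552458193496354 0.06851097476326792
283 219
```

View pics/crop5.png

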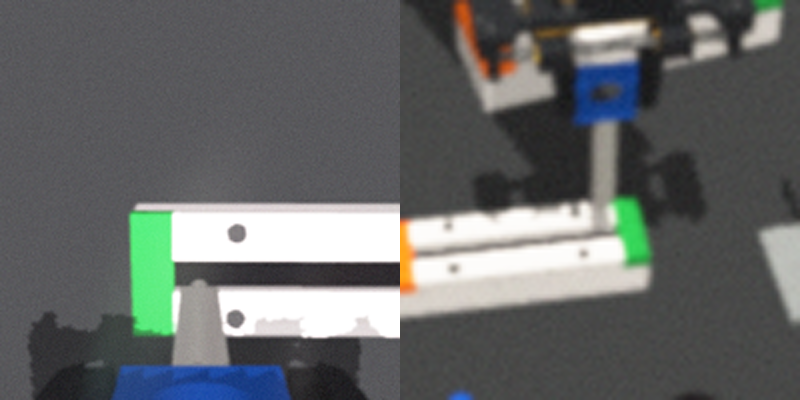

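The left crop shows the pin tip at (198,285) just inside the green wall, in line with the groove. The scene crop agrees. Dip slowly.

send_rows(steps=[{"fingers": -1, "dx": 0.05, "dy": 0, "dz": 0.3, "roll": 0}, {"fingers": -1, "dx": 0, "dy": 0, "dz": 0.3, "roll": 0}, {"fingers": -1, "dx": 0, "dy": 0, "dz": 0.3, "roll": 0}, {"fingers": -1, "dx": 0, "dy": 0, "dz": 0.3, "roll": 0}, {"fingers": -1, "dx": 0, "dy": 0, "dz": 0.3, "roll": 0}, {"fingers": -1, "dx": 0, "dy": 0, "dz": 0.3, "roll": 0}, {"fingers": -1, "dx": 0, "dy": 0, "dz": 0, "roll": 0}, {"fingers": -1, "dx": 0, "dy": 0, "dz": 0, "roll": 0}])

```text
clock: 9.45
tcp_pos: [0.5307, 0.0786, 0.1466]
tool_rot: [3.125, -0.32, -0.0]
wrist_force: [0.7, -0.4, -0.3]
finger_gap: 0.0435
grip_force: 30.0
```

```bash
cat > r.py <<'E'
from h import *
import sys
s=snap('wrist',sys.argv[1]);a=snap('scene',sys.argv[1]+'s');st=ctrl.get_state()
R=Ro.from_rotvec(st['tool_rot']).as_matrix();tip=st['tcp_pos']+R@[-.0025,-.0033,.1145];print('tip',tip,st['wrist_force'],st['clock'])
yd=np.array([np.cos(np.radians(78.3)),np.sin(np.radians(78.3))]);xd=np.array([yd[1],-yd[0]]);e=tip[:2]-[.5148,.0137];print('rail x,y',e@xd,e@yd)
# gauge in hand again
for q in(s,a):
    L=(cloud(q)-st['tcp_pos'])@R; b=hsvmask(q,'blue');z=L[b&(np.abs(L).max(2)<.06)];print('blue',np.percentile(z,[2,50,98],axis=0).round(4).tolist())
    L=L[(abs(L[...,0])<.012)&(abs(L[...,1])<.014)&(L[...,2]>.03)&(L[...,2]<.09)];print('shank',np.median(L,0).round(4))
plan(tip)
c1=cv2.resize(s['frame'][60:260,180:380],(400,400),interpolation=2)
u,v=map(int,proj(a,tip));c2=cv2.resize(a['frame'][v-50:v+50,u-50:u+50],(400,400),interpolation=2)
cv2.imwrite(f'pics/{sys.argv[1]}c.png',np.hstack([c1,c2])[:,:,::-1])
E
python3 r.py dip
```

```text
tip [0.52925494 0.08242604 0.03242722] [ 1.04834545 -0.67390442 -1.94102331] 9.55
rail x,y 0.0002178374502820428 0.07022938562744467
blue [[-0.0034, -0.0212, -0.0351], [0.0034, -0.0, -0.018], [0.0041, 0.0208, 0.0128]]
shank [ 0.0035 -0.0005  0.0538]
blue [[-0.0031, -0.0224, -0.0379], [0.004, -0.0004, -0.017], [0.0091, 0.0227, 0.015]]
shank [ 0.0042 -0.0011  0.0594]
tcp [0.531  0.0787 0.1469] yaw -0.2041 tilt 0.03 J7 -2.09 clk 9.55 F [ 1.  -0.7 -1.9] gap 0.0438
units d [-0.125 -0.165  5.725]
```

View pics/dipc.png

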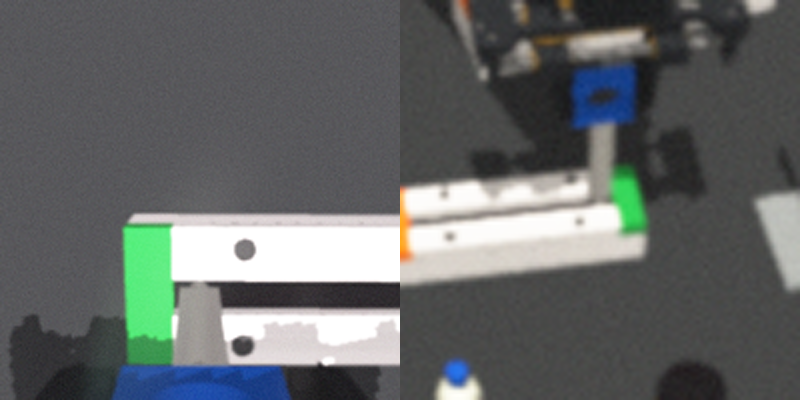

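The pin's end is now hidden by the groove's near lip at (198,285), so it is in the groove, with contact force only about 2 N. Start the run at 3 cm/s.

send_rows(steps=[{"fingers": -1, "dx": -0.05, "dy": 0.08, "dz": 0.04, "roll": 0}, {"fingers": -1, "dx": 0, "dy": 0.15, "dz": 0, "roll": 0}, {"fingers": -1, "dx": 0, "dy": 0.15, "dz": 0, "roll": 0}, {"fingers": -1, "dx": 0, "dy": 0.15, "dz": 0, "roll": 0}, {"fingers": -1, "dx": 0, "dy": 0.15, "dz": 0, "roll": 0}, {"fingers": -1, "dx": 0, "dy": 0.15, "dz": 0, "roll": 0}, {"fingers": -1, "dx": 0, "dy": 0.15, "dz": 0, "roll": 0}, {"fingers": -1, "dx": 0, "dy": 0.15, "dz": 0, "roll": 0}, {"fingers": -1, "dx": 0, "dy": 0.15, "dz": 0, "roll": 0}, {"fingers": -1, "dx": 0, "dy": 0.15, "dz": 0, "roll": 0}, {"fingers": -1, "dx": 0, "dy": 0.15, "dz": 0, "roll": 0}, {"fingers": -1, "dx": 0, "dy": 0.15, "dz": 0, "roll": 0}])

```text
clock: 10.75
tcp_pos: [0.5227, 0.0447, 0.1459]
tool_rot: [3.125, -0.32, -0.0]
wrist_force: [-0.2, 0.0, -1.2]
finger_gap: 0.0435
grip_force: 30.0
```

```bash
python3 r.py mid; python3 - <<'E'
from h import *
s=load('mid');C=cloud(s);g=s['frame'].max(2);d=np.hypot(C[...,0]-.515,C[...,1]-.014)
for k in('green','orange'):
    Q=C[hsvmask(s,k)&(d<.13)&(C[...,2]>.034)&(C[...,2]<.046)]
    if len(Q)>9: print(k,len(Q),np.median(Q[:,2]),cv2.minAreaRect(Q[:,:2].astype('float32')*1000))
Q=C[(g<90)&(C[...,2]>.02)&(C[...,2]<.034)&(d<.07)];print('floor',len(Q),cv2.minAreaRect(Q[:,:2].astype('float32')*1000))
E
```

```text
tip [0.52088715 0.04804921 0.03137016] [-0.26103086 -0.10544427 -0.67337102] 10.85
rail x,y -0.0010049046696399598 0.03486992996603261
blue [[-0.0033, -0.0205, -0.0356], [0.0036, 0.0012, -0.0205], [0.0043, 0.0205, 0.012]]
shank [ 0.0037 -0.001   0.0544]
blue [[-0.0033, -0.0227, -0.0381], [0.0042, -0.002, -0.0203], [0.0093, 0.022, 0.0142]]
shank [ 0.0046 -0.002   0.0586]
tcp [0.5227 0.0443 0.1459] yaw -0.2049 tilt 0.02 J7 -2.03 clk 10.85 F [-0.3 -0.1 -0.7] gap 0.0434
units d [-0.125 -0.165  5.725]
green 1562 0.03921905646115101 ((533.1162719726562, 100.85739135742188), (20.52578353881836, 60.051204681396484), 77.95458221435547)
orange 128 0.03860909218129195 ((495.9815368652344, -75.08171081542969), (21.364421844482422, 60.02914810180664), 77.4535903930664)
floor 1380 ((512.9490356445312, 14.263076782226562), (139.47145080566406, 11.30090618133545), 77.88542938232422)
```

send_rows(steps=[{"fingers": -1, "dx": 0, "dy": 0.15, "dz": 0, "roll": 0}, {"fingers": -1, "dx": 0, "dy": 0.15, "dz": 0, "roll": 0}, {"fingers": -1, "dx": 0, "dy": 0.15, "dz": 0, "roll": 0}, {"fingers": -1, "dx": 0, "dy": 0.15, "dz": 0, "roll": 0}, {"fingers": -1, "dx": 0, "dy": 0.15, "dz": 0, "roll": 0}, {"fingers": -1, "dx": 0, "dy": 0.15, "dz": 0, "roll": 0}, {"fingers": -1, "dx": 0, "dy": 0.15, "dz": 0, "roll": 0}, {"fingers": -1, "dx": 0, "dy": 0.15, "dz": 0, "roll": 0}, {"fingers": -1, "dx": 0, "dy": 0.15, "dz": 0, "roll": 0}, {"fingers": -1, "dx": 0, "dy": 0.15, "dz": 0, "roll": 0}, {"fingers": -1, "dx": 0, "dy": 0.15, "dz": 0, "roll": 0}, {"fingers": -1, "dx": 0, "dy": 0.15, "dz": 0, "roll": 0}])

```text
clock: 12.05
tcp_pos: [0.5154, 0.0094, 0.1459]
tool_rot: [3.125, -0.32, -0.0]
wrist_force: [0.4, -0.6, -0.9]
finger_gap: 0.0433
grip_force: 30.0
```

send_rows(steps=[{"fingers": -1, "dx": 0, "dy": 0.15, "dz": 0, "roll": 0}, {"fingers": -1, "dx": 0, "dy": 0.15, "dz": 0, "roll": 0}, {"fingers": -1, "dx": 0, "dy": 0.15, "dz": 0, "roll": 0}, {"fingers": -1, "dx": 0, "dy": 0.15, "dz": 0, "roll": 0}, {"fingers": -1, "dx": 0, "dy": 0.15, "dz": 0, "roll": 0}, {"fingers": -1, "dx": 0, "dy": 0.15, "dz": 0, "roll": 0}, {"fingers": -1, "dx": 0, "dy": 0.15, "dz": 0, "roll": 0}, {"fingers": -1, "dx": 0, "dy": 0.15, "dz": 0, "roll": 0}, {"fingers": -1, "dx": 0, "dy": 0.15, "dz": 0, "roll": 0}, {"fingers": -1, "dx": 0, "dy": 0.15, "dz": 0, "roll": 0}, {"fingers": -1, "dx": 0, "dy": 0.15, "dz": 0, "roll": 0}, {"fingers": -1, "dx": 0, "dy": 0.15, "dz": 0, "roll": 0}])

```text
clock: 13.25
tcp_pos: [0.5081, -0.0258, 0.1459]
tool_rot: [3.125, -0.32, -0.0]
wrist_force: [-0.1, -0.5, -1.6]
finger_gap: 0.0435
grip_force: 30.0
```

```bash
python3 r.py mid2
```

```text
tip [ 0.50626786 -0.0224148   0.03139092] [ 0.32691559  0.73208756 -0.77550562] 13.35
rail x,y -0.0010312472824154234 -0.03709464856330478
blue [[-0.0032, -0.0186, -0.0356], [0.0036, 0.0024, -0.0209], [0.0043, 0.0206, 0.0122]]
shank [ 0.0038 -0.001   0.0537]
blue [[-0.0021, -0.022, -0.0374], [0.004, 0.0008, -0.0175], [0.0101, 0.0228, 0.0125]]
shank [ 0.0046 -0.0012  0.0592]
tcp [ 0.5081 -0.0261  0.1459] yaw -0.2049 tilt 0.02 J7 -1.89 clk 13.35 F [ 0.3  0.7 -0.8] gap 0.0438
units d [-0.125 -0.165  5.725]
```

send_rows(steps=[{"fingers": -1, "dx": 0, "dy": 0.15, "dz": 0, "roll": 0}, {"fingers": -1, "dx": 0, "dy": 0.15, "dz": 0, "roll": 0}, {"fingers": -1, "dx": 0, "dy": 0.15, "dz": 0, "roll": 0}, {"fingers": -1, "dx": 0, "dy": 0.15, "dz": 0, "roll": 0}, {"fingers": -1, "dx": 0, "dy": 0.15, "dz": 0, "roll": 0}, {"fingers": -1, "dx": 0, "dy": 0.15, "dz": 0, "roll": 0}, {"fingers": -1, "dx": 0, "dy": 0.15, "dz": 0, "roll": 0}, {"fingers": -1, "dx": 0, "dy": 0.15, "dz": 0, "roll": 0}, {"fingers": -1, "dx": 0, "dy": 0.15, "dz": 0, "roll": 0}, {"fingers": -1, "dx": 0, "dy": 0.15, "dz": 0, "roll": 0}, {"fingers": -1, "dx": 0, "dy": 0.1, "dz": 0, "roll": 0}, {"fingers": -1, "dx": 0, "dy": 0, "dz": 0, "roll": 0}])

```text
clock: 14.55
tcp_pos: [0.5016, -0.0573, 0.1459]
tool_rot: [3.125, -0.321, -0.0]
wrist_force: [0.6, 0.4, -0.5]
finger_gap: 0.0431
grip_force: 30.0
```

send_rows(steps=[{"fingers": -1, "dx": 0, "dy": 0, "dz": 0, "roll": 0}, {"fingers": -1, "dx": 0, "dy": 0, "dz": 0, "roll": 0}, {"fingers": -1, "dx": 0, "dy": 0, "dz": 0, "roll": 0}])

```text
clock: 14.85
tcp_pos: [0.5017, -0.0567, 0.1459]
tool_rot: [-3.125, 0.32, -0.0]
wrist_force: [0.1, 0.9, -0.9]
finger_gap: 0.0437
grip_force: 30.0
```

```bash
python3 r.py end; python3 - <<'E'
from h import *
for n in ('w4','w5','dip','mid','mid2'):
    s=load(n);P=cloud(s);m=hsvmask(s,'red')&(P[...,2]>.15)&(P[...,1]>.1); print(n,m.sum())
E
```

```text
tip [ 0.49993139 -0.053006    0.03142392] [-0.09634414  0.19410404 -0.66059036] 14.95
rail x,y -0.0010325556218271602 -0.06833520397100953
blue [[-0.0032, -0.0194, -0.0356], [0.0036, 0.0024, -0.0211], [0.0043, 0.0208, 0.0123]]
shank [ 0.0038 -0.0006  0.0538]
blue [[-0.0032, -0.0222, -0.0373], [0.0038, 0.0009, -0.0182], [0.0101, 0.0221, 0.0132]]
shank [ 0.0043 -0.002   0.0585]
tcp [ 0.5017 -0.0567  0.1459] yaw -0.204 tilt 0.0 J7 -1.82 clk 14.95 F [-0.1  0.2 -0.7] gap 0.0436
units d [-0.125 -0.165  5.725]
w4 0
w5 0
dip 0
mid 0
mid2 0
```

View pics/endc.png

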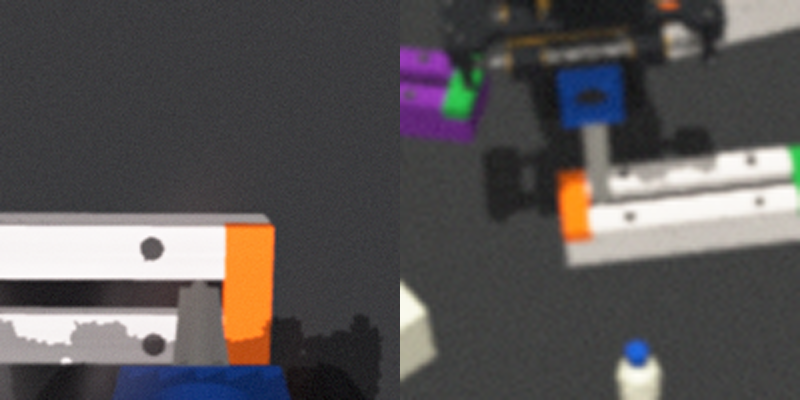

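The pin stands in the groove at the orange wall: (198,285) in the left crop, and the scene crop agrees. By measurement it is at rail y ≈ -0.070. That is the last picture allowed, so the rest is by numbers. Next I lift and carry to a viewing pose in front of the peg.

send_rows(steps=[{"fingers": -1, "dx": 0, "dy": 0, "dz": -0.25, "roll": 0}, {"fingers": -1, "dx": 0, "dy": 0, "dz": -0.35, "roll": 0}, {"fingers": -1, "dx": 0, "dy": 0, "dz": -0.5, "roll": 0}, {"fingers": -1, "dx": 0, "dy": 0, "dz": -0.6, "roll": 0}, {"fingers": -1, "dx": 0, "dy": 0, "dz": -0.6, "roll": 0}, {"fingers": -1, "dx": 0, "dy": 0, "dz": -0.6, "roll": 0}, {"fingers": -1, "dx": 0, "dy": 0, "dz": -0.6, "roll": 0}, {"fingers": -1, "dx": 0, "dy": 0, "dz": -0.6, "roll": 0}, {"fingers": -1, "dx": 0, "dy": 0, "dz": -0.6, "roll": 0}, {"fingers": -1, "dx": 0, "dy": 0, "dz": -0.5, "roll": 0}])

```text
clock: 15.95
tcp_pos: [0.5019, -0.0569, 0.2511]
tool_rot: [-3.125, 0.32, -0.001]
wrist_force: [1.2, 0.5, -0.7]
finger_gap: 0.0434
grip_force: 30.0
```

send_rows(steps=[{"fingers": -1, "dx": -0.32, "dy": -0.93, "dz": 0, "roll": 0}, {"fingers": -1, "dx": -0.32, "dy": -0.93, "dz": 0, "roll": 0}, {"fingers": -1, "dx": -0.32, "dy": -0.93, "dz": 0, "roll": 0}, {"fingers": -1, "dx": -0.32, "dy": -0.93, "dz": 0, "roll": 0}, {"fingers": -1, "dx": -0.32, "dy": -0.93, "dz": 0, "roll": 0}, {"fingers": -1, "dx": -0.32, "dy": -0.93, "dz": 0, "roll": 0}, {"fingers": -1, "dx": -0.32, "dy": -0.93, "dz": 0, "roll": 0}, {"fingers": -1, "dx": -0.32, "dy": -0.93, "dz": 0, "roll": 0}, {"fingers": -1, "dx": -0.32, "dy": -0.93, "dz": 0, "roll": 0}, {"fingers": -1, "dx": -0.32, "dy": -0.93, "dz": 0, "roll": 0}, {"fingers": -1, "dx": -0.32, "dy": -0.93, "dz": 0, "roll": 0}, {"fingers": -1, "dx": -0.32, "dy": -0.93, "dz": 0, "roll": 0}])

```text
clock: 17.15
tcp_pos: [0.4716, 0.178, 0.2502]
tool_rot: [3.125, -0.32, -0.0]
wrist_force: [0.3, -0.5, -1.1]
finger_gap: 0.0434
grip_force: 30.0
```

send_rows(steps=[{"fingers": -1, "dx": -0.32, "dy": -0.93, "dz": 0, "roll": 0}, {"fingers": -1, "dx": -0.32, "dy": -0.93, "dz": 0, "roll": 0}, {"fingers": -1, "dx": -0.32, "dy": -0.93, "dz": 0, "roll": 0}, {"fingers": -1, "dx": -0.32, "dy": -0.93, "dz": 0, "roll": -0.33}, {"fingers": -1, "dx": 0, "dy": 0, "dz": 0, "roll": 0}, {"fingers": -1, "dx": 0, "dy": 0, "dz": 0, "roll": 0}, {"fingers": -1, "dx": 0, "dy": 0, "dz": 0, "roll": 0}])

```text
clock: 17.85
tcp_pos: [0.4621, 0.254, 0.2498]
tool_rot: [3.13, -0.261, -0.0]
wrist_force: [0.7, 0.4, -0.5]
finger_gap: 0.0436
grip_force: 30.0
```

```bash
cat > peg.py <<'E'
from h import *
import sys
for cam in('wrist','scene','top'):
    s=snap(cam,sys.argv[1]+cam);C=cloud(s);st=ctrl.get_state();R=Ro.from_rotvec(st['tool_rot']).as_matrix()
    P=C[hsvmask(s,'red')&(C[...,2]>.17)&(C[...,2]<.215)&(C[...,1]>.15)&(C[...,0]>.5)]
    if len(P)>9:
        c,a,sv=axis2(P);print(cam,len(P),'yaw',((a+np.pi/2)%np.pi-np.pi/2).round(4),'mean',P.mean(0).round(4),'x',P[:,0].min().round(4),P[:,0].max().round(4))
        d=np.array([np.cos(a),np.sin(a)])*np.sign(np.cos(a));t=(P[:,:2]-P[:,:2].mean(0))@d
        for lo in np.arange(t.min(),t.max(),.01):
            q=P[(t>=lo)&(t<lo+.01)]
            if len(q)>1: print('  ',(lo-t.min()).round(3),q.mean(0).round(4),'zmax',q[:,2].max().round(4),len(q))
    L=(C-st['tcp_pos'])@R;b=hsvmask(s,'blue');z=L[b&(np.abs(L).max(2)<.06)]
    if len(z)>9: print(' blue',np.percentile(z,[2,50,98],axis=0).round(4).tolist())
plan([.462,.256,.25],-.165)
E
python3 peg.py p1
```

```text
wrist 1080 yaw -0.1629 mean [0.5738 0.238  0.1935] x 0.5484 0.5975
   0.0 [0.5533 0.2413 0.1981] zmax 0.2008 193
   0.01 [0.5634 0.2397 0.1926] zmax 0.1952 213
   0.02 [0.5731 0.238  0.1925] zmax 0.1947 219
   0.03 [0.5829 0.2363 0.1925] zmax 0.1948 231
   0.04 [0.5923 0.235  0.1925] zmax 0.1951 224
 blue [[-0.0028, -0.0213, -0.0355], [0.0037, -0.0001, -0.0181], [0.0043, 0.0208, 0.0128]]
scene 51 yaw -0.1595 mean [0.5798 0.2367 0.1935] x 0.5505 0.6122
   0.0 [0.5562 0.2404 0.1967] zmax 0.2001 12
   0.01 [0.5658 0.2391 0.1926] zmax 0.1939 6
   0.02 [0.5749 0.2382 0.1918] zmax 0.1954 8
   0.03 [0.5851 0.2348 0.1929] zmax 0.196 8
   0.04 [0.5951 0.2348 0.1924] zmax 0.1963 8
   0.05 [0.6055 0.2327 0.1928] zmax 0.196 7
   0.06 [0.6111 0.2302 0.1922] zmax 0.1929 2
 blue [[-0.0039, -0.0224, -0.0368], [0.0044, -0.0011, -0.0163], [0.0105, 0.0235, 0.0119]]
top 40 yaw -0.1608 mean [0.5875 0.2391 0.1939] x 0.552 0.6217
   0.0 [0.5558 0.2442 0.1992] zmax 0.2048 6
   0.01 [0.5664 0.2428 0.1912] zmax 0.1948 5
   0.02 [0.5767 0.2404 0.1949] zmax 0.2007 6
   0.03 [0.5865 0.2392 0.1929] zmax 0.1968 5
   0.04 [0.5967 0.2378 0.1932] zmax 0.1961 5
   0.05 [0.6052 0.2361 0.1915] zmax 0.1941 5
   0.06 [0.615  0.235  0.1936] zmax 0.2002 6
   0.07 [0.6214 0.2329 0.1925] zmax 0.1942 2
tcp [0.4621 0.2543 0.2499] yaw -0.1661 tilt 0.03 J7 -2.43 clk 18.0 F [ 0.  -0.1 -0.7] gap 0.0435
units d [-0.018 -0.086 -0.006]
roll units -0.01
```

send_rows(steps=[{"fingers": -1, "dx": 0.6, "dy": -0.03, "dz": 0, "roll": 0}, {"fingers": -1, "dx": 0.6, "dy": -0.03, "dz": 0, "roll": 0}, {"fingers": -1, "dx": 0.6, "dy": -0.03, "dz": 0, "roll": 0}, {"fingers": -1, "dx": 0.6, "dy": -0.02, "dz": 0, "roll": 0}, {"fingers": -1, "dx": 0.6, "dy": 0, "dz": 0, "roll": 0}, {"fingers": -1, "dx": 0, "dy": 0, "dz": 0.7, "roll": 0}, {"fingers": -1, "dx": 0, "dy": 0, "dz": 0.7, "roll": 0}, {"fingers": -1, "dx": 0, "dy": 0, "dz": 0.7, "roll": 0}, {"fingers": -1, "dx": 0, "dy": 0, "dz": 0.7, "roll": 0}, {"fingers": -1, "dx": 0, "dy": 0, "dz": 0.5, "roll": 0}, {"fingers": -1, "dx": 0, "dy": 0, "dz": 0, "roll": 0}, {"fingers": -1, "dx": 0, "dy": 0, "dz": 0, "roll": 0}])

```text
clock: 19.2
tcp_pos: [0.5213, 0.2478, 0.1839]
tool_rot: [-3.131, 0.258, 0.0]
wrist_force: [0.6, -0.0, -1.0]
finger_gap: 0.0437
grip_force: 30.0
```

```bash
python3 peg.py p2; python3 - <<'E'
from h import *
# eye & peg in tool frame from wrist and scene
for n in('p2wrist','p2scene'):
    s=load(n);C=cloud(s);st=ctrl.get_state();R=Ro.from_rotvec(st['tool_rot']).as_matrix();L=(C-st['tcp_pos'])@R
    q=L[hsvmask(s,'red')&(C[...,2]>.17)&(C[...,2]<.215)&(C[...,1]>.15)]; q=q[q[:,0]>0]
    if len(q)>5: 
        p=np.polyfit(q[:,0],q[:,1],1);print(n,'peg in tool: xmin',q[:,0].min().round(4),'y at lip/peg',np.polyval(p,[.025,.066]).round(4),'zmin',q[:,2].min().round(4),np.median(q[:,2]).round(4))
E
```

```text
wrist 3110 yaw -0.1541 mean [0.5868 0.236  0.1931] x 0.5484 0.6212
   0.0 [0.5542 0.2411 0.1976] zmax 0.2012 379
   0.01 [0.5632 0.2396 0.1925] zmax 0.1961 391
   0.02 [0.5731 0.2382 0.1924] zmax 0.1947 393
   0.03 [0.5831 0.2367 0.1925] zmax 0.1947 404
   0.04 [0.593  0.2351 0.1925] zmax 0.1948 419
   0.05 [0.6029 0.2336 0.1925] zmax 0.1948 449
   0.06 [0.6128 0.2319 0.1924] zmax 0.1954 503
   0.07 [0.6192 0.2309 0.1924] zmax 0.1946 172
 blue [[-0.0034, -0.0212, -0.035], [0.0034, 0.0, -0.0179], [0.0041, 0.021, 0.0128]]
scene 50 yaw -0.1458 mean [0.5797 0.2368 0.1928] x 0.5535 0.61
   0.0 [0.557  0.2402 0.1958] zmax 0.2014 12
   0.01 [0.569  0.2378 0.1926] zmax 0.1956 9
   0.02 [0.578  0.2378 0.1918] zmax 0.1944 8
   0.03 [0.5886 0.2353 0.1919] zmax 0.1926 7
   0.04 [0.5975 0.234  0.1911] zmax 0.1945 7
   0.05 [0.6075 0.2327 0.1919] zmax 0.1936 7
 blue [[-0.0038, -0.0235, -0.0375], [0.004, -0.0007, -0.0207], [0.0098, 0.0231, 0.0117]]
top 28 yaw -0.1488 mean [0.6002 0.2367 0.1932] x 0.5765 0.6223
   0.0 [0.5813 0.2397 0.1933] zmax 0.1959 7
   0.01 [0.5914 0.2386 0.1936] zmax 0.1978 4
   0.02 [0.6008 0.2361 0.1933] zmax 0.1947 6
   0.03 [0.6115 0.2349 0.1939] zmax 0.1997 6
   0.04 [0.6195 0.234  0.1917] zmax 0.1968 5
tcp [0.5218 0.2479 0.1846] yaw -0.1646 tilt 0.08 J7 -2.39 clk 19.35 F [ 0.  -0.1 -0.9] gap 0.0436
units d [-3.01   0.09  -3.271]
roll units 0.003
p2wrist peg in tool: xmin 0.0273 y at lip/peg [0.0015 0.0011] zmin -0.0166 -0.008
p2scene peg in tool: xmin 0.0322 y at lip/peg [0.0021 0.0014] zmin -0.0167 -0.0077
```

send_rows(steps=[{"fingers": -1, "dx": 0, "dy": 0.07, "dz": 0.07, "roll": 0}, {"fingers": -1, "dx": 0.2, "dy": 0, "dz": 0, "roll": 0}, {"fingers": -1, "dx": 0.2, "dy": 0, "dz": 0, "roll": 0}, {"fingers": -1, "dx": 0.2, "dy": 0, "dz": 0, "roll": 0}, {"fingers": -1, "dx": 0.2, "dy": 0, "dz": 0, "roll": 0}, {"fingers": -1, "dx": 0.2, "dy": 0, "dz": 0, "roll": 0}, {"fingers": -1, "dx": 0.2, "dy": 0, "dz": 0, "roll": 0}, {"fingers": -1, "dx": 0.2, "dy": 0, "dz": 0, "roll": 0}, {"fingers": -1, "dx": 0.2, "dy": 0, "dz": 0, "roll": 0}, {"fingers": -1, "dx": 0.2, "dy": 0, "dz": 0, "roll": 0}, {"fingers": -1, "dx": 0.2, "dy": 0, "dz": 0, "roll": 0}, {"fingers": -1, "dx": 0, "dy": 0, "dz": 0, "roll": 0}])

```text
clock: 20.55
tcp_pos: [0.5612, 0.2394, 0.1825]
tool_rot: [-3.131, 0.259, -0.001]
wrist_force: [-0.2, -0.4, -0.8]
finger_gap: 0.0439
grip_force: 30.0
```

```bash
cat > pc.py <<'E'
from h import *
import sys
for cam in('wrist','scene'):
    s=snap(cam,sys.argv[1]+cam);C=cloud(s);st=ctrl.get_state();R=Ro.from_rotvec(st['tool_rot']).as_matrix();L=(C-st['tcp_pos'])@R
    q=L[hsvmask(s,'red')&(C[...,2]>.17)&(C[...,2]<.215)&(C[...,1]>.15)]
    if len(q)>5: print(cam,'red x',q[:,0].min().round(4),q[:,0].max().round(4),'y',np.median(q[:,1]).round(4),'z',np.median(q[:,2]).round(4),q[:,2].min().round(4),len(q))
    b=hsvmask(s,'blue');z=L[b&(np.abs(L).max(2)<.06)]
    if len(z)>9: print(' blue',np.percentile(z,[2,50,98],axis=0).round(4).tolist())
plan([.5888,.2354,.17],-.16)
E
python3 pc.py p3
```

```text
wrist red x -0.0024 0.0598 y -0.0009 z -0.0102 -0.0125 2066
 blue [[-0.0021, -0.0212, -0.0356], [0.0041, 0.0008, -0.0216], [0.0048, 0.021, 0.0124]]
scene red x -0.0021 0.053 y 0.0003 z -0.0097 -0.015 33
 blue [[-0.0016, -0.0224, -0.0373], [0.0044, 0.0015, -0.0226], [0.0102, 0.0234, 0.0112]]
tcp [0.5605 0.2397 0.1824] yaw -0.1646 tilt 0.01 J7 -2.35 clk 20.65 F [-1.   0.5 -0.5] gap 0.0433
units d [ 1.432 -0.02   0.621]
roll units -0.039
```

send_rows(steps=[{"fingers": -1, "dx": 0.2, "dy": 0, "dz": 0, "roll": 0}, {"fingers": -1, "dx": 0.2, "dy": 0, "dz": 0, "roll": 0}, {"fingers": -1, "dx": 0.2, "dy": 0, "dz": 0, "roll": 0}, {"fingers": -1, "dx": 0.2, "dy": 0, "dz": 0, "roll": 0}, {"fingers": -1, "dx": 0.2, "dy": 0, "dz": 0, "roll": 0}, {"fingers": -1, "dx": 0.2, "dy": 0, "dz": 0, "roll": 0}, {"fingers": -1, "dx": 0.2, "dy": 0, "dz": 0, "roll": 0}, {"fingers": -1, "dx": 0, "dy": 0, "dz": 0.15, "roll": 0}, {"fingers": -1, "dx": 0, "dy": 0, "dz": 0.15, "roll": 0}, {"fingers": -1, "dx": 0, "dy": 0, "dz": 0.15, "roll": 0}, {"fingers": -1, "dx": 0, "dy": 0, "dz": 0.1, "roll": 0}, {"fingers": -1, "dx": 0, "dy": 0, "dz": 0, "roll": 0}])

```text
clock: 21.85
tcp_pos: [0.5878, 0.2351, 0.1711]
tool_rot: [3.131, -0.258, -0.001]
wrist_force: [-0.3, -0.2, -0.7]
finger_gap: 0.0435
grip_force: 30.0
```

```bash
python3 pc.py p4
```

```text
wrist red x -0.0371 0.0311 y -0.0009 z -0.0216 -0.0294 1592
 blue [[-0.0026, -0.021, -0.0352], [0.0036, 0.0016, -0.0216], [0.0042, 0.021, 0.0127]]
scene red x 0.007 0.0229 y 0.0008 z -0.0206 -0.0233 11
 blue [[-0.0028, -0.0227, -0.0371], [0.0041, 0.0036, -0.0224], [0.0097, 0.0232, 0.0108]]
tcp [0.5881 0.2352 0.1715] yaw -0.1644 tilt 0.0 J7 -2.32 clk 21.95 F [ 0.2 -0.2 -0.5] gap 0.0435
units d [ 0.033 -0.018  0.075]
roll units -0.037
```

send_rows(steps=[{"fingers": -1, "dx": 0, "dy": 0, "dz": 0.04, "roll": 0}, {"fingers": -1, "dx": 0, "dy": 0, "dz": 0.03, "roll": 0}, {"fingers": -1, "dx": 0, "dy": 0, "dz": 0, "roll": 0}, {"fingers": 0.03, "dx": 0, "dy": 0, "dz": 0, "roll": 0}, {"fingers": 0.1, "dx": 0, "dy": 0, "dz": 0, "roll": 0}, {"fingers": 0.2, "dx": 0, "dy": 0, "dz": 0, "roll": 0}, {"fingers": 0.4, "dx": 0, "dy": 0, "dz": 0, "roll": 0}, {"fingers": 0.6, "dx": 0, "dy": 0, "dz": 0, "roll": 0}, {"fingers": 0.8, "dx": 0, "dy": 0, "dz": 0, "roll": 0}, {"fingers": 0.8, "dx": 0, "dy": 0, "dz": 0, "roll": 0}, {"fingers": 0.8, "dx": 0, "dy": 0, "dz": 0, "roll": 0}])

```text
clock: 23.05
tcp_pos: [0.5882, 0.2351, 0.1701]
tool_rot: [3.131, -0.258, 0.0]
wrist_force: [0.1, 0.5, 0.3]
finger_gap: 0.0792
grip_force: 0.0
```

```bash
python3 pc.py p5
```

```text
wrist red x -0.0372 0.0308 y -0.0006 z -0.0228 -0.0307 1556
 blue [[-0.0023, -0.0211, -0.0355], [0.0038, 0.0011, -0.0219], [0.0044, 0.0208, 0.0121]]
scene red x -0.0357 0.0232 y -0.0001 z -0.0222 -0.032 15
 blue [[-0.0046, -0.0202, -0.0371], [0.0039, 0.0085, -0.023], [0.0072, 0.0215, 0.0125]]
tcp [0.5882 0.2351 0.1701] yaw -0.1646 tilt 0.0 J7 -2.32 clk 23.15 F [-0.2 -0.3 -0.8] gap 0.0795
units d [ 0.028 -0.022  0.004]
roll units -0.038
```

The gauge stayed on the peg when released. Retreat straight up.

send_rows(steps=[{"fingers": 0.8, "dx": 0, "dy": 0, "dz": -0.3, "roll": 0}, {"fingers": 0.8, "dx": 0, "dy": 0, "dz": -0.4, "roll": 0}, {"fingers": 0.8, "dx": 0, "dy": 0, "dz": -0.5, "roll": 0}, {"fingers": 0.8, "dx": 0, "dy": 0, "dz": -0.6, "roll": 0}, {"fingers": 0.8, "dx": 0, "dy": 0, "dz": -0.8, "roll": 0}, {"fingers": 0.8, "dx": 0, "dy": 0, "dz": -0.8, "roll": 0}, {"fingers": 0.8, "dx": 0, "dy": 0, "dz": -0.8, "roll": 0}, {"fingers": 0.8, "dx": 0, "dy": 0, "dz": -0.8, "roll": 0}, {"fingers": 0.8, "dx": 0, "dy": 0, "dz": 0, "roll": 0}, {"fingers": 0.8, "dx": 0, "dy": 0, "dz": 0, "roll": 0}])

```text
clock: 24.15
tcp_pos: [0.5883, 0.2352, 0.2706]
tool_rot: [-3.131, 0.258, -0.001]
wrist_force: [-0.7, 0.4, -0.4]
finger_gap: 0.0796
grip_force: 0.0
```

send_rows(steps=[{"fingers": 0.8, "dx": 0, "dy": 0, "dz": 0, "roll": 0}, {"fingers": 0.8, "dx": 0, "dy": 0, "dz": 0, "roll": 0}, {"fingers": 0.8, "dx": 0, "dy": 0, "dz": 0, "roll": 0}, {"fingers": 0.8, "dx": 0, "dy": 0, "dz": 0, "roll": 0}, {"fingers": 0.8, "dx": 0, "dy": 0, "dz": 0, "roll": 0}, {"fingers": 0.8, "dx": 0, "dy": 0, "dz": 0, "roll": 0}, {"fingers": 0.8, "dx": 0, "dy": 0, "dz": 0, "roll": 0}, {"fingers": 0.8, "dx": 0, "dy": 0, "dz": 0, "roll": 0}])

```text
clock: 24.95
tcp_pos: [0.5882, 0.2351, 0.2701]
tool_rot: [3.131, -0.258, -0.0]
wrist_force: [-0.2, -0.7, 0.1]
finger_gap: 0.0792
grip_force: 0.0
```

```bash
python3 - <<'E'
from h import *
for i in (1,2):
  for cam in('scene','wrist'):
    s=snap(cam,f'f{i}{cam}');C=cloud(s);P=C[hsvmask(s,'blue')];P=P[(np.hypot(P[:,0]-.588,P[:,1]-.235)<.06)&(P[:,2]>.1)]
    if len(P)>9: print(cam,len(P),np.percentile(P,[2,50,98],axis=0).round(4).tolist(),(axis2(P)[1]%np.pi).round(3))
plan([.59,.235,.27])
E
```

```text
scene 147 [[0.5819, 0.2134, 0.1576], [0.5906, 0.2276, 0.1926], [0.5974, 0.2555, 0.2074]] 1.393
wrist 1365 [[0.5827, 0.2142, 0.1622], [0.5898, 0.2344, 0.2035], [0.5955, 0.2557, 0.2062]] 1.4
scene 144 [[0.5803, 0.2138, 0.159], [0.5908, 0.2276, 0.1933], [0.5971, 0.2548, 0.2068]] 1.395
wrist 1365 [[0.5827, 0.2142, 0.162], [0.5898, 0.2344, 0.2035], [0.5955, 0.2557, 0.2062]] 1.4
tcp [0.5882 0.2351 0.2701] yaw -0.1646 tilt 0.0 J7 -2.29 clk 25.15 F [-0.   0.1  0.1] gap 0.079
units d [ 0.091 -0.01   0.006]
```

The gauge hangs still and square to the peg, with its head top at 0.206 as expected. Handing in.

```bash
python3 -c "
from bench import ctrl
print(ctrl.close_job())"
```

```text
the job is handed in; nothing more can be done
None
```

The gauge was run through the small white rail's groove from the green end to the orange end at 3 cm/s with contact forces of only about 2 N. It now hangs still by its eye on the red peg, and the job was handed in at about 25 s; no verdict was returned.

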